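Set the indexing dial to its line and clamp it

ROBOT

A 7-joint arm with a two-finger parallel gripper is mounted at the origin on a cart in front of the work surface, level with it; the furniture and walls round the work are solid. World frame = base frame: x ahead of the robot, y to its left, z up, the work surface at z = 0. Lengths are in m, angles in rad, forces in N, time in s.
With the tool pointing down it reaches from about 0.425 to 1.025 m from the base axis. Payload 9.4 kg.
Tool frame: the origin (TCP) lies on the centre line of the jaws, within the pads' length; the fingertips stand manip.tip_reach ahead of it and the grasp point (between the pads) is the TCP (manip.tip_reach is the distance from the TCP to the fingertips, in m); z points along the fingers, y is the line along which they close (so a half turn about z gives the same grasp; the last joint's range is limited). The gripper opens to 93 mm and grips with 3 to 60 N. Pads are 15 mm wide; open, the fingers measure 128 mm over their backs; the gripper's body (75 mm by 188 mm) begins 65 mm behind the grasp point.
Start: joints at [-1.223, 0.599, -0.003, 1.599, 0.002, 0.943, -0.08], TCP at [0.299, 0.661, 0.238] pointing down, gripper open.
Joint ranges: [-2.57, 2.57], [-0.35, 1.97], [-1.29, 1.29], [0.11, 2.56], [-1.05, 4.19], [0.11, 1.86], [-2.63, 2.63]. Speed limits (rad/s): [2.22, 2.22, 3.01, 3.01, 3.14, 3.14, 3.14].

INTERFACE

Orientations are given as a rotation vector (axis times angle).
In Python, from rig import manip, grab_frame, camera_info gives the robot as it stands. The module is installed in compiled form; this text tells all that it offers.
- The arm moves only by the tool servo_tool, never from a script. Its argument "targets" is a list of rows, each a list of 7 numbers: the shift along the tool's x, y, z in cm, then the turn, a rotation vector about the tool's x, y, z in degrees, then the finger opening in cm, from 0 to 9.3. A call has 1 to 8 rows; each row is the pose to reach, as a shift and turn from the pose commanded when the call began, along the tool's axes at that moment; what a row does not reach only later rows make up. A row lasts 1/12 s, in which the tool goes at most 41.7 mm and 7.16 degrees, less where a joint would pass 70% of its speed; a pose out of reach is approached as far as the arm can. A call with a gripper value outside its range is refused whole. The fingers move at their own pace and stop on an object; "newtons" is the grip in N (left out, the last holds). Time passes only in rows, so rows that repeat a pose let the fingers close. It gives the time, the measured TCP pose, the force, the opening and the grip force at its end, in the units of the state.
- manip.state(): the state, without advancing time (a new reading comes with each control period).
- grab_frame(name): name is "side" or "top"; returns (picture, depth): 384x512x3 uint8, red, green, blue; 384x512 float32, m along the optical axis (not along the pixel's ray), 0 where there is no reading.
- camera_info(name): a dict with "fx", "fy", "cx", "cy" (pixels), "R" (3x3) and "t" (3): a world point X has camera coordinates R X + t. Camera axes: x right, y down, z forward; pixel columns grow to the right and rows downward; lengths in m; the calibration is good to about 2 mm. A picture is of the moment at which its call begins. camera_info takes no time and is no camera call.
- manip.job_done(): hands the job in; it is judged then, once.
The state is a dict: "clock": time; "joint_pos": joint angles; "joint_velocities": joint speeds; "joint_efforts": joint torques, N m; "eef_pos": TCP position; "tool_rot": TCP orientation; "force": force on the tool from outside, world axes, zero at the start; "ft_torque": the same for the moment, N m; "gripper_width": finger opening in m; "grasp_force": force on a finger pad.
Only numpy, scipy, OpenCV 4.12 (cv2) and the standard library are available. Lean on these libraries where they do the work, as an engineer would, in place of code of your own. Each camera call takes 0.05 s, during which the arm holds its last target. There are 200 camera calls.

TASK

Set up the rotary indexing table: with your fingertips push its round dial round until the index line on the dial meets the single long line on the scale ring around it, and only then push the clamp lever beside it round, away from the dial, until it is fully home against its stop, leaving the dial on the line. Push gently, do not grip or pinch the dial or the lever, and leave the loose motor, weight and bearing where they are.

Things in the scene. Friction and masses are not known exactly. Their poses are not given: they have to be found in the camera images.
- index_table: grey rotary indexing table fixed to the bench. Origin on the bench top (z = 0) under the dial's axis; x points away from the robot, y left, z up. Foot plate 14 mm thick, x -100 to 100, y -165 to 100 mm; on it a drum of radius 87 mm, top (scale ring) at z = 43 mm. Keep the arm clear of the drawer cabinet, 322 mm high, at the left (world x 0.5 to 0.7, y over 0.35 m): draw in before passing it.
- dial (a joint): angle of the dial (rad), positive counter-clockwise seen from above; at 0 the index line points along the table's -x. It turns freely either way (more than a full turn; either way round will do) with light friction, about 0.12 N m (2.5 N at a pin), and stays where it is left. It differs at each start.
- dial_center (a point): centre of the dial's top face, on its axis. The dial is a steel disc of radius 64 mm, top face at z = 47 mm, with a low hub of radius 14 mm rising 3 mm in the middle.
- index_line (a point): outer end of the index line on the dial's rim, 64 mm from the axis. The index line is the only line on the dial: black, straight, 3.5 mm wide, radial, from the hub to the rim.
- target_line (a point): inner end of the target line on the scale ring, 64 mm from the dial's axis, at ring height (3 mm below index_line). The target line is the only long line on the ring: black, 3.5 mm wide, 21 mm long, across the whole ring; the other graduations, 10 degrees apart, are short thin ticks at the outer edge. The ring's setting differs at each start; fingers cannot turn it.
- pin_a (a point): point on the axis of a finger pin of the dial, 13 mm above the dial's face (z = 60 mm). The pins are dark upright round posts, 14 mm in diameter (20 mm at a 1.5 mm high foot), rising 26 mm from the dial's face to z = 73 mm, 48 mm from its axis. This one stands 60 degrees counter-clockwise (from above) of the index line.
- pin_b (a point): the same on the pin opposite the index line (180 degrees from it).
- pin_c (a point): the same on the pin 60 degrees clockwise of the index line.
- clamp_lever (a joint): angle of the clamp lever (rad): near 0 open, 1.15 fully home, where it rests against its stop; positive counter-clockwise from above. Starts between 0 and 0.2. Light friction (0.08 N m, 1.5 N at the knob); it stays where it is left.
- lever_knob (a point): on the axis of the lever's black upright knob (16 mm in diameter, z = 30 to 73 mm), 58 mm above the bench, on the end of a flat arm (top at z = 38 mm), 55 mm from the pivot. At joint value q it lies from the pivot in the direction 190 degrees + q, counter-clockwise from the table's x axis: it swings from pointing at -x toward -y, pushed from its dial side.
- lever_pivot (a point): point on the lever's vertical pivot axis, 58 mm above the bench, 116 mm from the dial's axis toward the table's -y. The pivot cap's top is at z = 44 mm.
- motor (a point): centre of the loose small steel motor (79x38x38 mm, lying) on the bench just behind the table; leave it alone.
- weight (a point): centre of the loose brass-coloured check weight (26 mm in diameter, 44 mm high) on the bench to the left of the table; leave it alone.
- bearing (a point): centre of the loose bearing ring (30 mm in diameter, 8 mm high) lying on the far right corner of the foot plate; leave it alone.

How it is judged:
By the outcome, as a careful person would: the job done as asked, in the order asked, and still so for the second after the job is handed in, with the robot touching nothing.
It also fails if it takes over 72 s, if anything falls off the work surface, if the arm or the gripper's body presses on something with over 40 N, if the wrist force passes 120 N, or if a joint passes its speed limit or range.

## Working session

There is one attempt and no reset: what is moved stays moved. The work goes in short steps, Python scripts to look and compute and a tool call to move; the robot and the scene stay as the last step left them, time stands still between calls to the robot, and variables do not carry over. Pictures are saved under pics/ and viewed, at most 10 in all, crops included, and the job is handed in when it is done.

Besides the shell and the picture viewer there is one more tool, called after "Emit:" by a JSON object that holds its "name" and its "arguments", one argument or row to a line. servo_tool: Moves the arm, as the interface text tells. Its arguments: {"type":"object","properties":{"targets":{"type":"array","items":{"type":"array","items":{"type":"number"}}},"newtons":{"type":"number"}},"required":["targets"]}

```bash
mkdir -p pics
python3 - <<'E'
from rig import manip, grab_frame, camera_info
import cv2,numpy as np
s=manip.state();print(s,manip.tip_reach)
for n in("side","top"):
    p,d=grab_frame(n);cv2.imwrite(f"pics/{n}0.png",cv2.cvtColor(p,cv2.COLOR_RGB2BGR));np.save(f"pics/{n}0.npy",d)
    c=camera_info(n);print(n,c)
E
```

```text
{'clock': 0.0, 'joint_pos': array([-1.22269685,  0.60010035, -0.00253669,  1.60012735,  0.00182003,
        0.94288849, -0.07980969]), 'joint_velocities': array([-3.73480658e-05,  8.49294664e-05, -8.08839711e-04, -3.94991143e-04,
       -7.22461330e-04,  2.23362060e-04, -7.49744254e-04]), 'joint_efforts': array([ 3.27793123e-05, -7.65061212e+01,  1.49712134e+00, -2.52345675e+01,
       -5.24748035e-02,  1.69589248e-02,  1.73996168e-04]), 'eef_pos': array([0.29863482, 0.66013799, 0.23677885]), 'tool_rot': array([-6.62148370e-01, -3.07085265e+00,  2.37658258e-03]), 'force': array([-0.70101875, -0.1306393 ,  0.43414046]), 'ft_torque': array([ 0.09486272,  0.00806949, -0.00704732]), 'grasp_force': 0.0, 'gripper_width': 0.09312008183308172} 0.019
side {'fx': 474.87458078338443, 'fy': 474.87458078338443, 'cx': 249.9774810917234, 'cy': 192.86962180537193, 'R': array([[ 0.8627287 , -0.50566148, -0.00237714],
       [-0.2816927 , -0.47669223, -0.83271468],
       [ 0.41993858,  0.71907648, -0.55369722]]), 't': array([-0.43432169,  0.23209946,  0.8562005 ])}
top {'fx': 473.94221477757407, 'fy': 473.94221477757407, 'cx': 251.32178828498382, 'cy': 187.30483322726715, 'R': array([[ 0.0098115 , -0.9999163 ,  0.00843401],
       [-0.99817745, -0.01029599, -0.05946228],
       [ 0.05954414, -0.00783523, -0.99819492]]), 't': array([0.02079062, 0.51868293, 1.23764943])}
```

View pics/top0.png

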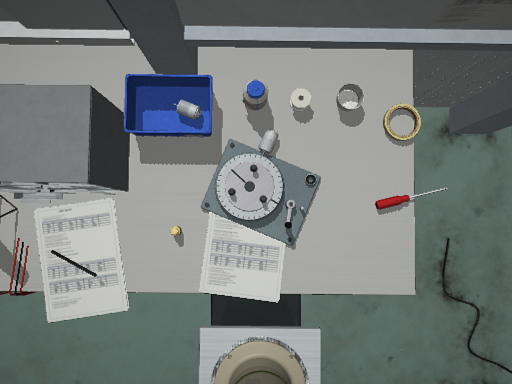

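View pics/side0.png

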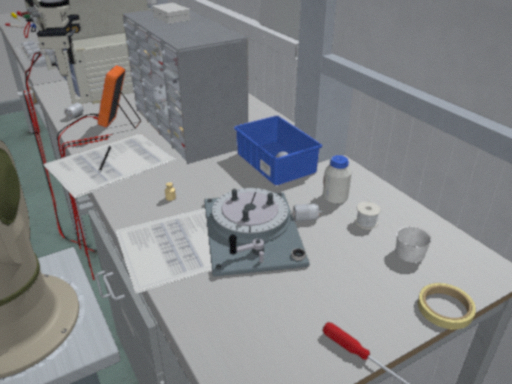

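The top view shows the table centred near (250,186), the index line toward the upper left, the lever at (288,215) and the motor at (269,142). I'll enlarge it.

Run:
```python
import cv2
a=cv2.imread("pics/top0.png")[135:250,198:325]
cv2.imwrite("pics/topc.png",cv2.resize(a,None,fx=5,fy=5,interpolation=cv2.INTER_CUBIC))
a=cv2.imread("pics/side0.png")[180:275,198:313]
cv2.imwrite("pics/sidec.png",cv2.resize(a,None,fx=6,fy=6,interpolation=cv2.INTER_CUBIC))
```

```text
(no output)
```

View pics/topc.png

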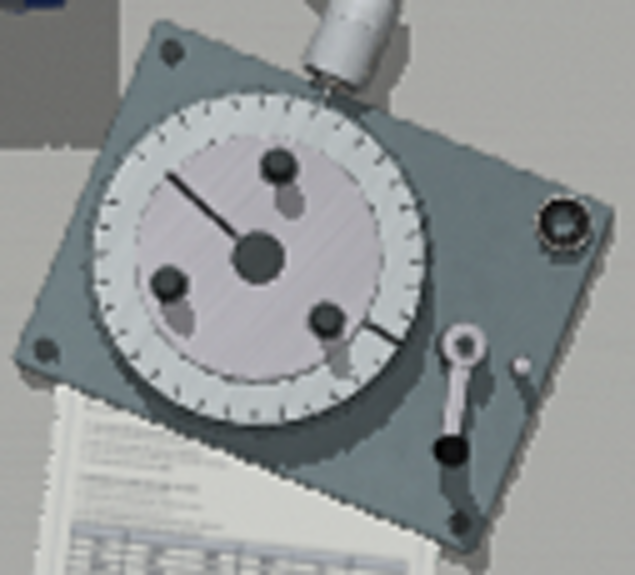

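View pics/sidec.png

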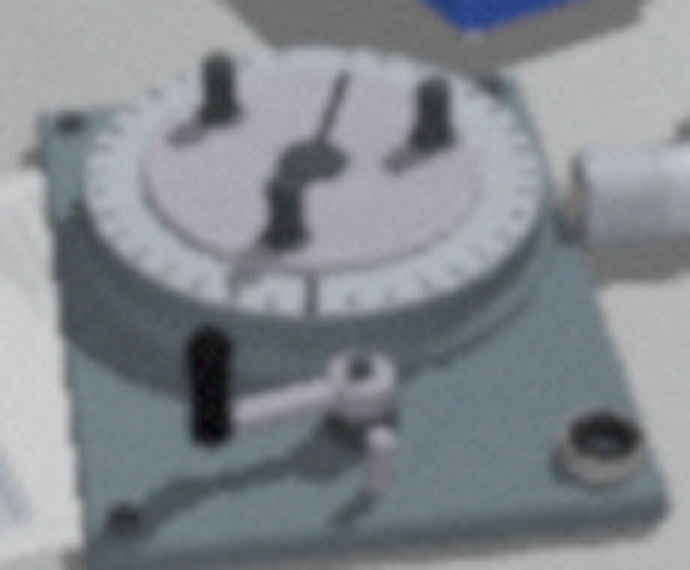

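Top crop: index line end (170,175), hub (258,257), target line (365,323)–(397,343), pins a (168,285), b (325,320) and c (278,165), lever pivot (463,345), knob (451,450), stop peg (522,366). Side crop: index end (346,73), hub (313,160), target (311,280–312), pin tops (218,58), (435,85) and (286,180), knob top (210,335), pivot (362,362).

```bash
cat > h.py <<'E'
import numpy as np, cv2
from rig import camera_info
CI={n:camera_info(n) for n in("side","top")}
def K(c): return np.array([[c["fx"],0,c["cx"]],[0,c["fy"],c["cy"]],[0,0,1]])
def plane(n,uv,z):
    c=CI[n];d=c["R"].T@np.linalg.solve(K(c),[*uv,1]);o=-c["R"].T@c["t"]
    return o+d*(z-o[2])/d[2]
def tri(a,b):
    P=[K(CI[n])@np.c_[CI[n]["R"],CI[n]["t"]] for n in("top","side")]
    X=cv2.triangulatePoints(P[0],P[1],np.array(a,float),np.array(b,float)).ravel();return X[:3]/X[3]
T=lambda u,v:(198+(u+.5)/5-.5,135+(v+.5)/5-.5)
S=lambda u,v:(198+(u+.5)/6-.5,180+(v+.5)/6-.5)
def ang(p,c): return np.degrees(np.arctan2(p[1]-c[1],p[0]-c[0])),np.hypot(*(p-c)[:2])*1e3
E
python3 - <<'E'
from h import *
np.set_printoptions(precision=4,suppress=True)
t=dict(hub=(258,257,.05),idx=(170,175,.047),tin=(365,323,.043),tout=(397,343,.043),a=(278-110,285,.073),b=(325,320,.073),c=(278,165,.073),piv=(463,345,.044),knob=(451,450,.073),peg=(522,366,.03))
s=dict(hub=(313,160),idx=(346,73),tin=(311,280),tout=(311,312),a=(218,58),b=(286,183),c=(435,85),piv=(362,362),knob=(210,335))
c=plane("top",T(*t["hub"][:2]),.05);cs=plane("side",S(*s["hub"]),.05)
for k,(u,v,z) in t.items():
    p=plane("top",T(u,v),z);print(k,p,"ang,r",*ang(p,c))
    if k in s: q=plane("side",S(*s[k]),z);print("    side",q,*ang(q,cs),"tri",tri(T(u,v),S(*s[k])))
E
```

```text
hub [0.5197 0.0318 0.05  ] ang,r 0.0 0.0
    side [0.52   0.0291 0.05  ] 0.0 0.0 tri [0.5205 0.0314 0.0484]
idx [0.5618 0.0776 0.047 ] ang,r 47.41814478207891 62.27394308389551
    side [0.5634 0.0774 0.047 ] 48.098477042733656 64.89405576848495 tri [0.5624 0.0773 0.0473]
tin [ 0.4865 -0.0239  0.043 ] ang,r -120.78726208470385 64.75203604762605
    side [ 0.4869 -0.0261  0.043 ] -121.00495934234513 64.384343887757 tri [ 0.4872 -0.0242  0.0416]
tout [ 0.4764 -0.0405  0.043 ] ang,r -120.94450790638815 84.21598503855225
    side [ 0.4776 -0.0419  0.043 ] -120.8525295031958 82.7789781493106 tri [ 0.4772 -0.0409  0.0424]
a [0.5036 0.0771 0.073 ] ang,r 109.50400523402689 48.04212083423658
    side [0.5065 0.0774 0.073 ] 105.67241313888559 50.14554535534778 tri [0.5047 0.0765 0.074 ]
b [ 0.4868 -0.0022  0.073 ] ang,r -134.04783174605765 47.29579854930282
    side [ 0.4882 -0.0064  0.073 ] -131.92289093622435 47.708384654092804 tri [ 0.4883 -0.003   0.0708]
c [0.565  0.0222 0.073 ] ang,r -11.929641650589813 46.27720424641146
    side [0.5677 0.0198 0.073 ] -11.108386513864712 48.51824059683842 tri [0.5666 0.0213 0.0723]
piv [ 0.4757 -0.0745  0.044 ] ang,r -112.5067162585648 114.99987887052944
    side [ 0.4781 -0.0758  0.044 ] -111.797704183498 112.97378994347692 tri [ 0.4769 -0.0751  0.0439]
knob [ 0.4221 -0.0661  0.073 ] ang,r -134.91737995539629 138.18332250276987
    side [ 0.4235 -0.0684  0.073 ] -134.73149294384461 137.23758455613046 tri [ 0.4231 -0.0667  0.0719]
peg [ 0.4654 -0.1066  0.03  ] ang,r -111.42794477950069 148.63271245411144
```

```bash
cat >> h.py <<'E'
from scipy.spatial.transform import Rotation as Ro
from rig import manip
C=np.array([.520,.031])
def go(x,y,z,ydir):
    s=manip.state();M=Ro.from_rotvec(s["tool_rot"]).as_matrix()
    d=M.T@(np.array([x,y,z])-s["eef_pos"])*100
    cur=np.degrees(np.arctan2(M[1,1],M[0,1]));t=-((ydir-cur+180)%360-180)
    print("shift cm",d.round(2),"turn z deg",round(t,2),"ydir now",round(cur,2))
def pinframe(phi,r,t):  # tool xy: r along pin's radius, t CCW-tangential (mm)
    a=np.radians(phi);return C+1e-3*(r*np.array([np.cos(a),np.sin(a)])+t*np.array([-np.sin(a),np.cos(a)]))
E
python3 - <<'E'
from h import *
for w in[(.24,.42,.237,66),(.33,.31,.237,80),(.41,.17,.2,107),(*pinframe(107.7,48,22.5),.16,107.7)]: go(*w)
E
```

```text
shift cm [-4.56e+00 -2.43e+01  2.00e-02] turn z deg -0.33 ydir now 65.67
shift cm [-1.729e+01 -3.062e+01  3.000e-02] turn z deg -14.33 ydir now 65.67
shift cm [-30.35 -40.07   3.74] turn z deg -41.33 ydir now 65.67
shift cm [-41.21 -46.14   7.75] turn z deg -42.03 ydir now 65.67
```

Emit:
{"name": "servo_tool", "arguments": {
  "targets": [
    [-0.8,-4,0,0,0,0,0],
    [-1.5,-8,0,0,0,0,0],
    [-2.3,-12,0,0,0,0,0],
    [-3,-16,0,0,0,0,0],
    [-3.8,-20,0,0,0,0,0],
    [-4.6,-24.3,0,0,0,0,0],
    [-4.6,-24.3,0,0,0,0,0],
    [-4.6,-24.3,0,0,0,0,0]
  ],
  "newtons": 5
}}

```text
clock: 0.77
eef_pos: [0.2402, 0.4179, 0.2379]
tool_rot: [0.664, 3.071, -0.001]
force: [-0.2, 0.4, 0.6]
gripper_width: 0.0447
grasp_force: 0.0
```

Emit:
{"name": "servo_tool", "arguments": {
  "targets": [
    [-3.2,-1.6,0,0,0,-4,0],
    [-6.4,-3.2,0,0,0,-8,0],
    [-9.6,-4.8,0,0,0,-11,0],
    [-12.7,-6.3,0,0,0,-14,0],
    [-16,-8.6,0.9,0,0,-20,0],
    [-19.2,-11,1.8,0,0,-26,0],
    [-22.5,-13.4,2.7,0,0,-32,0],
    [-25.8,-15.8,3.7,0,0,-38,0]
  ]
}}

```text
clock: 1.43
eef_pos: [0.4123, 0.1699, 0.2004]
tool_rot: [-0.383, 3.117, 0.001]
force: [0.1, 0.1, 0.4]
gripper_width: 0.0004
grasp_force: 0.0
```

Run:
```python
from h import *
go(*pinframe(107.7,48,22.5),.10,107.7)
print(manip.state()["joint_pos"])
```

```text
shift cm [ -4.52 -11.45  10.04] turn z deg -3.68 ydir now 104.02
[-0.4296738   0.32954603 -0.11382964  2.25200383  0.0685303   0.56147189
  1.22001291]
```

Emit:
{"name": "servo_tool", "arguments": {
  "targets": [
    [-1.3,-3.3,1,0,0,-2,0],
    [-2.6,-6.6,2,0,0,-3.7,0],
    [-3.8,-9.8,3.5,0,0,-3.7,0],
    [-4.5,-11.5,6,0,0,-3.7,0],
    [-4.5,-11.5,9,0,0,-3.7,0],
    [-4.5,-11.5,11,0,0,-3.7,0],
    [-4.5,-11.5,12.4,0,0,-3.7,0],
    [-4.5,-11.5,12.4,0,0,-3.7,0]
  ]
}}

```text
clock: 2.1
eef_pos: [0.4814, 0.0696, 0.0738]
tool_rot: [0.474, -3.102, -0.0]
force: [-0.5, 0.2, 0.8]
gripper_width: 0.0003
grasp_force: 0.0
```

Run:
```python
from h import *
go(*pinframe(107.7,48,14.5),.075,107.7)
# rigid arc about the dial axis, clockwise by th, in tool axes (x=ydir+90 => +tangential, y=radial)
for th in range(4,41,4):
    a=np.radians(th); R=np.array([[np.cos(a),np.sin(a)],[-np.sin(a),np.cos(a)]])
    p=np.array([48,14.5]);d=R@p-p; print(th,"x",round(d[1]/10,2),"y",round(d[0]/10,2))
```

```text
shift cm [-1.05 -0.04 -0.13] turn z deg -0.32 ydir now 107.38
4 x -0.34 y 0.09
8 x -0.68 y 0.16
12 x -1.03 y 0.2
16 x -1.38 y 0.21
20 x -1.73 y 0.21
24 x -2.08 y 0.17
28 x -2.42 y 0.12
32 x -2.76 y 0.04
36 x -3.1 y -0.06
40 x -3.42 y -0.19
```

Emit:
{"name": "servo_tool", "arguments": {
  "targets": [
    [-0.3,0,0,0,0,0,0],
    [-0.6,0,0,0,0,0,0],
    [-0.85,0,0,0,0,0,0],
    [-1.05,0,0,0,0,0,0]
  ]
}}

```text
clock: 2.43
eef_pos: [0.4917, 0.0726, 0.0776]
tool_rot: [-0.475, 3.105, 0.0]
force: [-3.6, 0.1, 1.5]
gripper_width: 0.0003
grasp_force: 1.5
```

Emit:
{"name": "servo_tool", "arguments": {
  "targets": [
    [-0.34,0.09,0,0,0,4,0],
    [-0.68,0.16,0,0,0,8,0],
    [-1.03,0.2,0,0,0,12,0],
    [-1.38,0.21,0,0,0,16,0],
    [-1.73,0.21,0,0,0,20,0],
    [-2.08,0.17,0,0,0,24,0],
    [-2.42,0.12,0,0,0,28,0],
    [-2.76,0.04,0,0,0,32,0]
  ]
}}

```text
clock: 3.1
eef_pos: [0.517, 0.0817, 0.0776]
tool_rot: [-0.404, -3.115, -0.001]
force: [-3.0, 1.3, 1.3]
gripper_width: 0.0006
grasp_force: 1.7
```

Run:
```python
from h import *
go(*pinframe(107.7-32,48,14.5),.075,107.7-32)
```

```text
shift cm [-0.09 -0.04  0.26] turn z deg -0.48 ydir now 75.22
```

Emit:
{"name": "servo_tool", "arguments": {
  "targets": [
    [-0.34,0.09,0,0,0,4,0],
    [-0.68,0.16,0,0,0,8,0],
    [-1.03,0.2,0,0,0,12,0],
    [-1.38,0.21,0,0,0,16,0],
    [-1.73,0.21,0,0,0,20,0],
    [-2.08,0.17,0,0,0,24,0],
    [-2.42,0.12,0,0,0,28,0],
    [-2.76,0.04,0,0,0,32,0]
  ]
}}

```text
clock: 3.77
eef_pos: [0.5442, 0.0755, 0.0776]
tool_rot: [-1.247, -2.883, -0.003]
force: [-2.3, 2.3, 1.0]
gripper_width: 0.0003
grasp_force: 1.6
```

Emit:
{"name": "servo_tool", "arguments": {
  "targets": [
    [-0.34,0.09,0,0,0,4,0],
    [-0.68,0.16,0,0,0,8,0],
    [-1.03,0.2,0,0,0,12,0],
    [-1.38,0.21,0,0,0,16,0],
    [-1.73,0.21,0,0,0,20,0],
    [-2.08,0.17,0,0,0,24,0],
    [-2.42,0.12,0,0,0,28,0],
    [-2.76,0.04,0,0,0,32,0]
  ]
}}

```text
clock: 4.43
eef_pos: [0.5636, 0.0559, 0.0776]
tool_rot: [-1.993, -2.427, -0.003]
force: [-1.9, 3.5, 1.5]
gripper_width: 0.0007
grasp_force: 1.5
```

Run:
```python
from h import *
go(*pinframe(107.7-96,48,14.5),.075,107.7-96)
print(manip.state()["joint_pos"])
```

```text
shift cm [-0.11  0.02  0.26] turn z deg -0.47 ydir now 11.23
[-0.42292133  0.66764067  0.33688919  2.10408392 -0.50018876  0.44588971
  0.499557  ]
```

Emit:
{"name": "servo_tool", "arguments": {
  "targets": [
    [-0.34,0.09,0,0,0,4,0],
    [-0.68,0.16,0,0,0,8,0],
    [-1.03,0.2,0,0,0,12,0],
    [-1.38,0.21,0,0,0,16,0],
    [-1.73,0.21,0,0,0,20,0],
    [-2.08,0.17,0,0,0,24,0],
    [-2.42,0.12,0,0,0,28,0],
    [-2.76,0.04,0,0,0,32,0]
  ]
}}

```text
clock: 5.1
eef_pos: [0.5697, 0.0292, 0.0776]
tool_rot: [-2.584, -1.784, -0.004]
force: [-1.7, 4.1, 0.5]
gripper_width: 0.0008
grasp_force: 1.4
```

Emit:
{"name": "servo_tool", "arguments": {
  "targets": [
    [-0.34,0.09,0,0,0,4,0],
    [-0.68,0.16,0,0,0,8,0],
    [-1.03,0.2,0,0,0,12,0],
    [-1.38,0.21,0,0,0,16,0],
    [-1.73,0.21,0,0,0,20,0],
    [-2.08,0.17,0,0,0,24,0],
    [-2.25,0.14,0,0,0,26,0]
  ]
}}

```text
clock: 5.68
eef_pos: [0.5634, 0.0071, 0.0775]
tool_rot: [-2.919, -1.156, -0.003]
force: [-0.2, 3.4, 0.5]
gripper_width: 0.0004
grasp_force: 1.3
```

Run:
```python
from h import *
go(*pinframe(107.7-154,48,14.5),.075,107.7-154)
print(manip.state()["joint_pos"])
import cv2
from rig import grab_frame
for n in("top","side"):
    p,_=grab_frame(n);cv2.imwrite(f"pics/{n}1.png",p[...,::-1])
a=[cv2.resize(cv2.imread("pics/top1.png")[125:250,180:325],None,fx=2.7,fy=2.7),cv2.resize(cv2.imread("pics/side1.png")[150:275,188:333],None,fx=2.7,fy=2.7)]
cv2.imwrite("pics/both1.png",np.hstack(a))
```

```text
shift cm [-0.04  0.08  0.25] turn z deg -0.48 ydir now -46.78
[-0.49834023  0.72451784  0.59591843  2.12153522 -0.81954775  0.5371872
 -0.10188894]
```

View pics/both1.png

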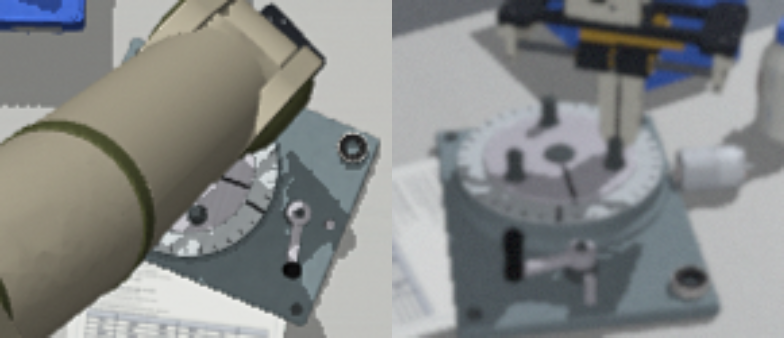

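The index line is visible in both views, about 10° short of the target, and the motor and bearing have not moved. I'll enlarge the view to measure the remaining angle.

Run:
```python
import cv2,numpy as np
a=cv2.imread("pics/top1.png")[180:215,245:288]; b=cv2.imread("pics/side1.png")[195:240,230:273]
f=lambda x:cv2.resize(x,(400,0) and (x.shape[1]*9,x.shape[0]*9),interpolation=cv2.INTER_CUBIC)
a=f(a);b=f(b);o=np.zeros((405,774,3),np.uint8);o[:a.shape[0],:387]=a;o[:b.shape[0],387:]=b
cv2.imwrite("pics/z1.png",o)
```

```text
(no output)
```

View pics/z1.png

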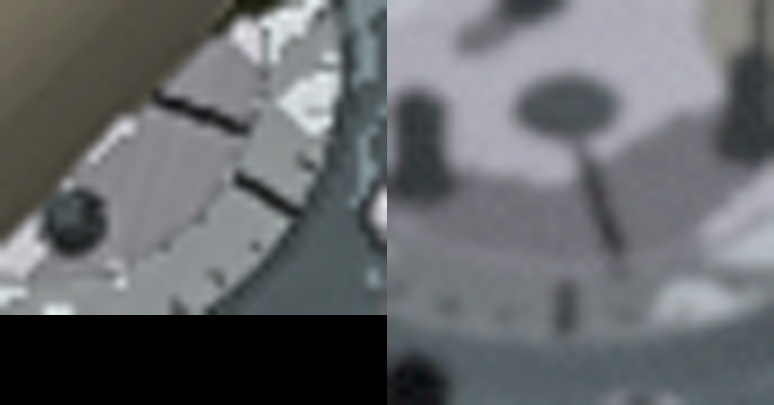

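Top zoom: index (157,95)–(247,131), target (236,178)–(298,213). Side zoom: hub (180,105), index (195,150)–(230,252), target (180,282)–(180,330).

```bash
cat >> h.py <<'E'
def rep(n,f,hub,idx,tgt):
    c=plane(n,hub if n=="top" and hub[0]>200 else f(*hub),.05)
    for nm,pts,z in(("idx",idx,.047),("tgt",tgt,.043)):
        P=[plane(n,f(*p),z) for p in pts];d=P[1]-P[0]
        print(n,nm,[np.round(ang(p,c),1) for p in P],"dir",np.degrees(np.arctan2(d[1],d[0])).round(1))
E
python3 - <<'E'
from h import *
f=lambda x0,y0:(lambda u,v:(x0+(u+.5)/9-.5,y0+(v+.5)/9-.5))
rep("top",f(245,180),T(258,257),[(157,95),(247,131)],[(236,178),(298,213)])
rep("side",f(230,195),(180,105),[(195,150),(230,252)],[(180,282),(180,330)])
E
```

```text
top idx [array([-106.9,   34.6]), array([-108.9,   62.3])] dir -111.3
top tgt [array([-120.8,   65.3]), array([-120.4,   85.7])] dir -118.9
side idx [array([-106.5,   15.5]), array([-108.4,   58. ])] dir -109.1
side tgt [array([-120.4,   63.2]), array([-120.3,   81.7])] dir -120.3
```

Emit:
{"name": "servo_tool", "arguments": {
  "targets": [
    [-0.17,0.05,0,0,0,2,0],
    [-0.34,0.09,0,0,0,4,0],
    [-0.51,0.13,0,0,0,6,0],
    [-0.68,0.16,0,0,0,8,0],
    [-0.85,0.18,0,0,0,10,0],
    [-0.85,0.18,0,0,0,10,0]
  ]
}}

```text
clock: 6.28
eef_pos: [0.5575, -0.0016, 0.0767]
tool_rot: [3.011, 0.897, -0.0]
force: [0.6, 2.4, 1.4]
gripper_width: 0.0008
grasp_force: 1.2
```

Run:
```python
import cv2,numpy as np
from rig import grab_frame
P={n:np.mean([grab_frame(n)[0] for _ in range(4)],0).astype(np.uint8)[...,::-1] for n in("top","side")}
for n in P: cv2.imwrite(f"pics/{n}2.png",P[n])
a=P["top"][180:215,245:288]; b=P["side"][195:240,230:273]
f=lambda x:cv2.resize(x,(x.shape[1]*9,x.shape[0]*9),interpolation=cv2.INTER_CUBIC)
a=f(a);b=f(b);o=np.zeros((405,774,3),np.uint8);o[:a.shape[0],:387]=a;o[:b.shape[0],387:]=b
cv2.imwrite("pics/z2.png",o)
```

```text
(no output)
```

View pics/z2.png

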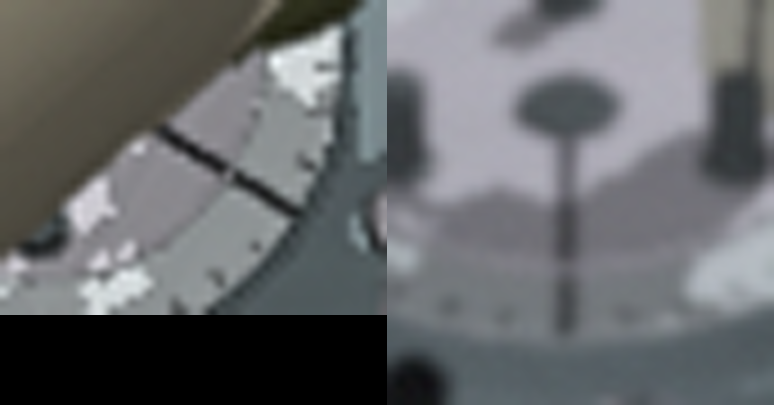

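The two lines now look nearly collinear: side index x≈567 and target x≈566, and the top view is collinear too. I'll measure with sub-pixel profiles.

```bash
cat > m.py <<'E'
from h import *
def prof(n,img,rs,z,a0=-120.5):
    c=CI[n];out=[]
    s=np.arange(-7,7.01,.25)/1e3;a=np.radians(a0)
    for r in rs:
        X=np.stack([C[0]+r*np.cos(a)-s*np.sin(a),C[1]+r*np.sin(a)+s*np.cos(a),0*s+z],1)
        q=(K(c)@(c["R"]@X.T+c["t"][:,None]));u=(q[:2]/q[2]).astype(np.float32)
        v=cv2.remap(img,u[0][None],u[1][None],cv2.INTER_CUBIC).ravel()
        w=np.clip(np.percentile(v,60)-v-25,0,None);i=v.argmin();w[abs(np.arange(len(s))-i)>14]=0
        if w.sum()>20: out.append((r*1e3,(w*s).sum()/w.sum()*1e3))
    return np.array(out)
def run(tag):
    for n in("side","top"):
        img=cv2.imread(f"pics/{n}{tag}.png",0).astype(np.float32)
        I=prof(n,img,np.arange(.040,.0621,.002),.047);G=prof(n,img,np.arange(.068,.0821,.002),.043)
        fit=[np.polyfit(*p.T,1) for p in(I,G)]
        print(n,"I",I[:,1].round(2),"G",G[:,1].round(2))
        print("  at 64:",[np.polyval(f,64).round(2) for f in fit],"slopes deg",[np.degrees(f[0]).round(1) for f in fit],"G-I mean",round(G[:,1].mean()-I[:,1].mean(),2))
E
python3 -c "
from m import run
run(2)"
```

```text
side I [0.6  0.61 0.52 0.47 0.48 0.53 0.59 0.45 0.27 0.27 0.4 ] G [0.39 0.47 0.62 0.58 0.49 0.45 0.34 0.21]
  at 64: [np.float64(0.28), np.float64(0.61)] slopes deg [np.float64(-0.8), np.float64(-0.9)] G-I mean -0.03
top I [-0.44 -0.8  -0.9  -1.06 -0.91 -0.87 -1.22 -0.85 -0.7  -0.87 -0.84] G [-0.87 -0.5  -0.51 -0.62 -0.81 -0.98 -0.92 -0.97]
  at 64: [np.float64(-0.96), np.float64(-0.48)] slopes deg [np.float64(-0.4), np.float64(-1.5)] G-I mean 0.09
```

Aligned to about 0.3 mm in both views. I'll back off the pin, lift, and move to the lever.

Emit:
{"name": "servo_tool", "arguments": {
  "targets": [
    [0.4,0,0,0,0,0,0],
    [0.9,0,0,0,0,0,0],
    [1.2,0,-1.5,0,0,0,0],
    [1.2,0,-4,0,0,0,0],
    [1.2,0,-6,0,0,0,0],
    [1.2,0,-6,0,0,0,0]
  ]
}}

```text
clock: 7.18
eef_pos: [0.5695, 0.0052, 0.1396]
tool_rot: [3.008, 0.901, 0.006]
force: [1.1, -1.6, 0.3]
gripper_width: 0.0002
grasp_force: 0.0
```

```bash
cat >> h.py <<'E'
PV=np.array([.4763,-.0747])
def lev(q,r,t): # q world deg of lever
    a=np.radians(q);return PV+1e-3*(r*np.array([np.cos(a),np.sin(a)])+t*np.array([-np.sin(a),np.cos(a)]))
E
python3 - <<'E'
from h import *
go(*lev(171,47,-25.5),.137,-9); go(*lev(171,47,-25.5),.071,-9)
print(manip.state()["joint_pos"])
p=np.array([-15.5,47.])
for th in range(4,36,4):
    a=-np.radians(th);R=np.array([[np.cos(a),-np.sin(a)],[np.sin(a),np.cos(a)]])
    print(th,((p-R@p)/10).round(2))
E
```

```text
shift cm [-13.94  -3.51   0.21] turn z deg -47.64 ydir now -56.64
shift cm [-13.96  -3.52   6.81] turn z deg -47.64 ydir now -56.64
[-0.60136943  0.67134491  0.7671654   2.07929537 -0.75095327  0.68487729
 -0.31926056]
4 [-0.33 -0.1 ]
8 [-0.67 -0.17]
12 [-1.01 -0.22]
16 [-1.36 -0.25]
20 [-1.7  -0.25]
24 [-2.05 -0.22]
28 [-2.39 -0.18]
32 [-2.73 -0.11]
```

Run:
```python
import cv2,numpy as np
from rig import grab_frame
for n in("top","side"): cv2.imwrite(f"pics/{n}3.png",np.mean([grab_frame(n)[0] for _ in range(4)],0).astype(np.uint8)[...,::-1])
from m import run
run(3)
```

```text
side I [1.14 0.87 0.66 0.53 0.54 0.54 0.53 0.46 0.4  0.28 0.24] G [0.71 0.66 0.57 0.54 0.49 0.39 0.28 0.2 ]
  at 64: [np.float64(0.07), np.float64(0.88)] slopes deg [np.float64(-2.0), np.float64(-2.1)] G-I mean -0.08
top I [-0.39 -0.75 -0.99 -1.07 -0.91 -0.86 -1.22 -0.87 -0.7  -0.86 -0.82] G [-0.87 -0.48 -0.49 -0.63 -0.82 -0.98 -0.92 -0.95]
  at 64: [np.float64(-0.96), np.float64(-0.48)] slopes deg [np.float64(-0.4), np.float64(-1.5)] G-I mean 0.09
```

Emit:
{"name": "servo_tool", "arguments": {
  "targets": [
    [-2,-0.5,0,0,0,-7,0],
    [-4,-1,0,0,0,-14,0],
    [-6,-1.5,0,0,0,-21,0],
    [-8,-2,0,0,0,-28,0],
    [-10,-2.5,0,0,0,-35,0],
    [-12,-3,0,0,0,-42,0],
    [-14,-3.5,0,0,0,-47.6,0],
    [-14,-3.5,0,0,0,-47.6,0]
  ]
}}

```text
clock: 8.25
eef_pos: [0.4273, -0.0435, 0.1367]
tool_rot: [-2.385, -2.041, 0.003]
force: [-1.2, -0.1, -0.5]
gripper_width: 0.0005
grasp_force: 0.0
```

Run:
```python
from h import *
go(*lev(171,47,-25.5),.071,-9)
print(manip.state()["joint_pos"])
```

```text
shift cm [0.23 0.64 6.57] turn z deg 0.12 ydir now -8.88
[-0.36287378  0.47411282  0.46826911  2.36910349 -0.55651971  0.40189724
  0.42572015]
```

Emit:
{"name": "servo_tool", "arguments": {
  "targets": [
    [0.2,0.6,0,0,0,0,0],
    [0.2,0.6,2,0,0,0,0],
    [0.2,0.6,4,0,0,0,0],
    [0.2,0.6,5.5,0,0,0,0],
    [0.2,0.6,6.5,0,0,0,0],
    [0.2,0.6,6.5,0,0,0,0]
  ]
}}

```text
clock: 8.75
eef_pos: [0.4389, -0.041, 0.0698]
tool_rot: [-2.39, -2.037, 0.002]
force: [-0.4, 0.1, -0.1]
gripper_width: 0.0005
grasp_force: 0.0
```

Run:
```python
from h import *
go(*lev(171,47,-15.5),.071,-9)
```

```text
shift cm [-1.2  -0.48 -0.12] turn z deg -0.13 ydir now -9.13
```

Emit:
{"name": "servo_tool", "arguments": {
  "targets": [
    [-0.3,-0.2,0,0,0,0,0],
    [-0.6,-0.4,0,0,0,0,0],
    [-0.9,-0.4,0,0,0,0,0],
    [-1.2,-0.4,0,0,0,0,0],
    [-1.2,-0.4,0,0,0,0,0]
  ]
}}

```text
clock: 9.17
eef_pos: [0.432, -0.0528, 0.0722]
tool_rot: [2.39, 2.039, 0.001]
force: [-0.4, -0.4, -0.1]
gripper_width: 0.0004
grasp_force: 0.1
```

Emit:
{"name": "servo_tool", "arguments": {
  "targets": [
    [-0.33,-0.1,0,0,0,-4,0],
    [-0.67,-0.17,0,0,0,-8,0],
    [-1.01,-0.22,0,0,0,-12,0],
    [-1.36,-0.25,0,0,0,-16,0],
    [-1.7,-0.25,0,0,0,-20,0],
    [-2.05,-0.22,0,0,0,-24,0],
    [-2.39,-0.18,0,0,0,-28,0],
    [-2.73,-0.11,0,0,0,-32,0]
  ]
}}

```text
clock: 9.83
eef_pos: [0.4269, -0.0791, 0.0721]
tool_rot: [1.73, 2.622, 0.001]
force: [0.2, 2.5, 0.6]
gripper_width: 0.001
grasp_force: 0.9
```

Run:
```python
from h import *
go(*lev(203,47,-15.5),.071,23)
print(manip.state()["joint_pos"])
```

```text
shift cm [0.03 0.02 0.11] turn z deg 0.18 ydir now 23.18
[-0.04435231  0.57958299  0.1390827   2.39371894 -0.42005033  0.18804721
  0.89018293]
```

Emit:
{"name": "servo_tool", "arguments": {
  "targets": [
    [-0.33,-0.1,0,0,0,-4,0],
    [-0.67,-0.17,0,0,0,-8,0],
    [-1.01,-0.22,0,0,0,-12,0],
    [-1.36,-0.25,0,0,0,-16,0]
  ]
}}

```text
clock: 10.17
eef_pos: [0.4299, -0.0927, 0.0721]
tool_rot: [1.348, 2.837, 0.001]
force: [-0.6, 2.4, 0.6]
gripper_width: 0.0008
grasp_force: 0.9
```

Run:
```python
from h import *
go(*lev(219,47,-15.5),.071,39)
print(manip.state()["joint_pos"])
```

```text
shift cm [0.02 0.04 0.11] turn z deg 0.17 ydir now 39.17
[ 0.01599653  0.57885399  0.09611994  2.37943425 -0.27944476  0.19217442
  1.05477627]
```

Emit:
{"name": "servo_tool", "arguments": {
  "targets": [
    [-0.33,-0.1,0,0,0,-4,0],
    [-0.67,-0.17,0,0,0,-8,0],
    [-0.84,-0.2,0,0,0,-10,0],
    [-1.01,-0.22,0,0,0,-12,0]
  ]
}}

```text
clock: 10.5
eef_pos: [0.4343, -0.102, 0.072]
tool_rot: [1.048, 2.962, 0.0]
force: [-0.7, 1.6, 1.8]
gripper_width: 0.0005
grasp_force: 0.8
```

Emit:
{"name": "servo_tool", "arguments": {
  "targets": [
    [-0.08,-0.02,0,0,0,-1,0],
    [-0.17,-0.05,0,0,0,-2,0]
  ]
}}

```text
clock: 10.67
eef_pos: [0.4349, -0.1032, 0.0718]
tool_rot: [-0.997, -2.978, -0.0]
force: [-2.2, 5.0, 3.0]
gripper_width: 0.0008
grasp_force: 2.5
```

Emit:
{"name": "servo_tool", "arguments": {
  "targets": [
    [-0.08,-0.02,0,0,0,-1,0],
    [-0.17,-0.05,0,0,0,-2,0]
  ]
}}

```text
clock: 10.83
eef_pos: [0.4345, -0.1036, 0.0717]
tool_rot: [-0.942, -2.993, -0.001]
force: [-5.3, 9.0, 5.0]
gripper_width: 0.0006
grasp_force: 4.8
```

Emit:
{"name": "servo_tool", "arguments": {
  "targets": [
    [-0.1,0,0,0,0,0,0],
    [-0.1,0,0,0,0,0,0],
    [-0.1,0,0,0,0,0,0]
  ]
}}

```text
clock: 11.08
eef_pos: [0.4345, -0.1037, 0.0716]
tool_rot: [-0.942, -2.991, -0.001]
force: [-6.4, 8.7, 5.5]
gripper_width: 0.0005
grasp_force: 4.9
```

Emit:
{"name": "servo_tool", "arguments": {
  "targets": [
    [0.4,0,0,0,0,0,0],
    [0.9,0,0,0,0,0,0],
    [1.2,0,-2,0,0,0,0],
    [1.2,0,-5,0,0,0,0],
    [1.2,0,-8,0,0,0,0],
    [1.2,0,-11,0,0,0,0],
    [1.2,0,-13,0,0,0,0],
    [1.2,0,-13,0,0,0,0]
  ]
}}

```text
clock: 11.75
eef_pos: [0.4291, -0.0991, 0.2053]
tool_rot: [0.945, 2.989, 0.002]
force: [0.4, 0.0, -0.1]
gripper_width: 0.0003
grasp_force: 0.0
```

Run:
```python
import cv2,numpy as np
from rig import grab_frame
P={n:np.mean([grab_frame(n)[0] for _ in range(4)],0).astype(np.uint8)[...,::-1] for n in("top","side")}
for n in P: cv2.imwrite(f"pics/{n}4.png",P[n])
o=np.hstack([cv2.resize(P["top"][125:255,185:325],None,fx=2.8,fy=2.8),cv2.resize(P["side"][165:295,185:325],None,fx=2.8,fy=2.8)])
cv2.imwrite("pics/both4.png",o)
from m import run
run(4)
```

```text
side I [0.48 0.57 0.54 0.5  0.5  0.48 0.48 0.48 0.48 0.39 0.28 0.11] G [0.53 0.55 0.53 0.52 0.48 0.42 0.31 0.22]
  at 64: [np.float64(0.26), np.float64(0.69)] slopes deg [np.float64(-0.8), np.float64(-1.3)] G-I mean 0.0
top I [-0.78 -0.78 -0.89 -1.06 -0.91 -0.86 -1.23 -0.86 -0.71 -0.89 -0.9  -0.21] G [-0.86 -0.51 -0.78]
  at 64: [np.float64(-0.68), np.float64(-0.83)] slopes deg [np.float64(0.7), np.float64(1.1)] G-I mean 0.12
```

View pics/both4.png

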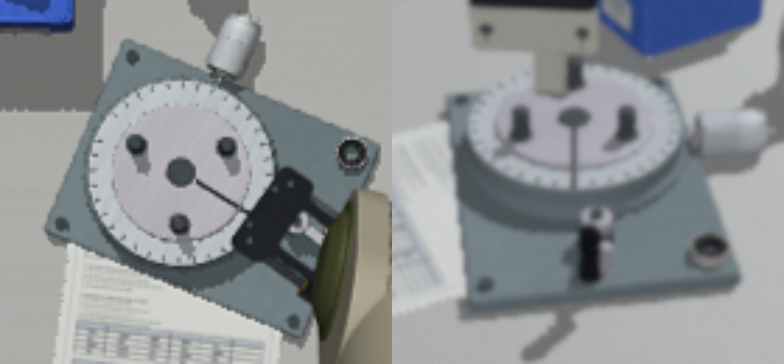

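The lines meet, with the dial offset unchanged at about 0.1 mm. The knob stands against its stop peg (side panel, knob top ≈ (591,230)), and the motor and bearing have not moved. I'll check the knob angle, then hand in.

Run:
```python
from h import *
k=plane("side",(185+(591-392)/2.8,165+230/2.8),.073); p=np.array([.4781,-.0758,0])
a,r=ang(k,p);print("knob dir",a%360,r,"expected ~233.6")
if abs(a%360-233.6)<7: print(manip.job_done())
```

```text
knob dir 235.06317529743572 57.47610337255918 expected ~233.6
the job is handed in; nothing more can be done
None
```

The job is handed in: the dial's index line sits on the target line (about 0.1 mm off on average in both views), and the lever was then pushed fully home against its stop. The motor and bearing were not moved, and the arm never went near the weight, though I did not check it in a final picture.

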